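# Square up a pile of lock-plate blanks in the jig

## Task

Make up the pile of four steel blanks: take the single blank by its ends out of the wooden holder, put it down flat on the bare bench and let go, then take it again by its long sides and lay it on top of the pile of three in the squaring jig, where there is no room for fingers at the ends. Then tap the pile back against the far fence, and push the sliding pusher fully home so that all four blanks end in one square pile, flush against both the fence and the end stop; tap it again at the front if any blank has crept away from the fence. Leave the other things on the bench where they are.

Things in the scene. Friction and masses are not known exactly. Their poses are not given: they have to be found in the camera images.
- jig: squaring jig, fixed to the bench: an aluminium base plate 5 mm thick (x = -55 to +50 mm, y = -75 to +52 mm) with a fence, an end stop and a sliding pusher. Origin on the bench plane under it. Its x axis points away from the robot, give or take 0.25 rad. The side towards the robot (-x) is open
- fence (a point): middle of the inner face of the jig's fence, the dark steel wall along its far (+x) side, axes as the jig's; at (40, 11, 20) mm in the jig frame. The wall runs from y = -27 to +49 mm; its top is 31 mm above the bench
- end_stop (a point): middle of the inner face of the jig's end stop, the dark steel wall at its left (+y) end, axes as the jig's; at (8, 40, 25) mm in the jig frame. The wall runs from x = -30 to +46 mm; its top is 46 mm above the bench
- nest (a point): point of the jig, on top of its base plate (5 mm above the bench), axes as the jig's: the underside centre of a blank that lies flush against both fence and end stop is straight above it (or at it). In the jig frame at (19, 10, 5) mm
- pusher (a joint): travel of the jig's sliding pusher in m: 0 = fully home (a hard stop; 61 mm are then left between pusher and end stop), up to 0.026 = open. It starts 16 to 24 mm open. Slides along the jig's y with about 2 N of friction and stays where it is left; pushing it towards the end stop (+y of the jig) closes it
- pusher_face (a point): centre of the pusher's outer face (the face that looks to the jig's -y, to be pushed), 25 mm above the bench. The pusher is an upright steel plate 64 mm wide (jig x), 8 mm thick (jig y), its top 46 mm above the bench; axes as the jig's
- holder: wooden holder fixed to the bench, 66 x 60 mm, its floor 6 mm above the bench: a channel along its y axis, 46 mm wide, open at both ends, between two cheeks 10 mm thick and 24 mm high (above the bench). Origin on the bench under its centre
- bare_spot (a point): a fixed point on the bare bench between holder and jig, always free, where the single blank can be put down (any bare place will do), best with its long side along world x. Mind the dark iron vice: the bar of its handle stands at x = 0.50, y = -0.08 to -0.03, up to 0.17 above the bench, its body behind it; carry things past at 0.27 or higher
- blank_a: steel lock-plate blank, 42 mm (its x) by 60 mm (its y) by 6 mm thick, about 0.1 kg, the same either way round, smooth (friction about 0.3 on its like); origin at the centre of its underside. Bottom of the skewed pile of three that lies on the jig's base plate, some 28 to 40 mm short of the fence and 4 to 11 mm short of the end stop
- blank_b: steel lock-plate blank, 42 mm (its x) by 60 mm (its y) by 6 mm thick, about 0.1 kg, the same either way round, smooth (friction about 0.3 on its like); origin at the centre of its underside. The second of the pile in the jig
- blank_c: steel lock-plate blank, 42 mm (its x) by 60 mm (its y) by 6 mm thick, about 0.1 kg, the same either way round, smooth (friction about 0.3 on its like); origin at the centre of its underside. The third, top one of the pile in the jig; its top is 23 mm above the bench
- blank_d: steel lock-plate blank, 42 mm (its x) by 60 mm (its y) by 6 mm thick, about 0.1 kg, the same either way round, smooth (friction about 0.3 on its like); origin at the centre of its underside. The single blank, lying in the wooden holder along the channel, its underside 6 mm above the bench, its ends about level with the channel's open ends

How it is judged (in metres and radians):
On the way, in this order (a step that is already met when the one before it is completed fails the run):
1. the single blank lies flat on the bare bench, clear of holder and jig, and is let go (height (world z) of blank_d between -0.003 and 0.003 m and angle between blank_d's own z axis and vertical below 0.05 rad and contact force between blank_d and the fingers below 0.1 N and linear speed of blank_d below 0.02 m/s), for 0.2 s.
2. it lies flat on top of the other three in the jig and is let go (z of blank_d in the frame of nest between 0.016 and 0.021 m and horizontal distance between blank_d and nest below 0.06 m and angle between blank_d's own z axis and vertical below 0.05 rad and contact force between blank_d and the fingers below 0.1 N and linear speed of blank_d below 0.02 m/s), for 0.2 s.
At the end, for the whole second after the job is handed in: All four blanks lie flat and at rest in one pile on the jig's base plate, the single one on top, each within 2.5 mm of flush with the fence and of flush with the end stop and within 0.04 rad of square to the jig; the pusher is home within 3 mm (value of joint pusher below 0.003 m and x of blank_a in the frame of nest between -0.0025 and 0.0025 m and y of blank_a in the frame of nest between -0.0025 and 0.0025 m and angle between the x axis of each of blank_a, blank_b, blank_c, blank_d and the x axis of jig, either way round below 0.04 rad and angle between each of blank_a, blank_b, blank_c, blank_d's own z axis and vertical below 0.05 rad and linear speed of each of blank_a, blank_b, blank_c, blank_d below 0.01 m/s and z of each of blank_a, blank_b, blank_c, blank_d in the frame of nest below 0.021 m and x of blank_b in the frame of nest between -0.0025 and 0.0025 m and y of blank_b in the frame of nest between -0.0025 and 0.0025 m and x of blank_c in the frame of nest between -0.0025 and 0.0025 m and y of blank_c in the frame of nest between -0.0025 and 0.0025 m and x of blank_d in the frame of nest between -0.0025 and 0.0025 m and y of blank_d in the frame of nest between -0.0025 and 0.0025 m and z of blank_d in the frame of nest above 0.016 m); the robot touches nothing.
It fails at once if another thing on the bench was moved by more than 30 mm (distance of any of by_tape_roll, by_loupe, by_padlock_lying, by_cylinder_3, by_red_tin_tray, by_brass_block from where it was at the start of the episode above 0.03 m).
It also fails if it takes over 72 s, if anything falls off the work surface, if the arm or the gripper's body presses on something with over 40 N, if the wrist force passes 120 N, or if a joint passes its speed limit or range.

## Robot

A 6-joint arm with a two-finger parallel gripper is mounted at the origin on a cart in front of the work surface, level with it; the furniture and walls round the work are solid. World frame = base frame: x ahead of the robot, y to its left, z up, the work surface at z = 0. Lengths are in m, angles in degrees, forces in N, time in s.
With the tool pointing down it reaches from about 0.4 to 0.825 m from the base axis. Payload 7 kg.
Tool frame: the origin (TCP) lies midway between the tips of the shut fingers; the grasp point (between the pads) lies 19 mm behind it; x points along the fingers, z is the direction in which the jaws open and shut, and the axes are right-handed (so a half turn about x gives the same grasp; the last joint's range is limited). The gripper opens to 88 mm and grips with 3 to 60 N. Pads are 19 mm wide; open, the fingers measure 130 mm over their backs; the gripper's body (78 mm by 193 mm) begins 47 mm behind the grasp point.
Start: joints at [82.741, 20.546, 0.682, 0, -70.136, -16.507], TCP at [0.272, 0.618, 0.227] pointing down, gripper open.
Joint ranges: [-176.03, 176.03], [-82.01, 121.73], [-58.28, 71.71], [-173.87, 95.51], [-174.79, -0.11], [-173.66, 173.66]. Speed limits (degrees/s): [136.94, 136.94, 172.46, 180, 180, 180].

## Interface

Orientations are given as [roll, pitch, yaw] about the fixed x, y, z axes, in that order (R = Rz(yaw) Ry(pitch) Rx(roll)).
In Python, from plant import ctrl gives the robot as it stands. The module is installed in compiled form; this text tells all that it offers.
- The arm moves only by the tool servo_tool, never from a script. Its argument "deltas" is a list of rows, each a list of 3 entries, a list of its own where there are three numbers: the turn, a rotation vector about the tool's x, y, z in degrees, then the shift along the tool's x, y, z in cm, then the finger opening in cm, from 0 to 8.76. A call has 1 to 5 rows; each row is the pose to reach, as a shift and turn from the pose measured when the call began, along the tool's axes at that moment; what a row does not reach only later rows make up. A row lasts 1/10 s, in which the tool goes at most 50 mm and 8.59 degrees, less where a joint would pass 70% of its speed; a pose out of reach is approached as far as the arm can. A call with a gripper value outside its range is refused whole. The fingers move at their own pace and stop on an object; the grip force is fixed at half the most. Time passes only in rows, so rows that repeat a pose let the fingers close. It gives the time, the measured TCP pose, the force and the opening at its end, in the units of the state.
- ctrl.get_obs(): the state, without advancing time (a new reading comes with each control period).
- ctrl.snapshot(name): name is "scene" or "side" or "wrist"; returns a dict with "image" (384x512x3 uint8, red, green, blue), "vertical_fov" (degrees; the focal length in pixels is half the picture's height over the tangent of half this angle, whatever the lens; pixels are square), "cx", "cy" (the principal point, pixels), "rvec" (rotation vector, rad) and "tvec" (3), from world to camera coordinates, as OpenCV has them. Camera axes: x right, y down, z forward; pixel columns grow to the right and rows downward; lengths in m; the calibration is good to about 2 mm. A picture is of the moment at which its call begins. There is no depth.
- ctrl.close_job(): hands the job in, once; it reports no verdict.
The state is a dict: "clock": time; "joint_pos": joint angles; "qvel": joint speeds; "tau": joint torques, N m; "tool_pos": TCP position; "orientation": TCP orientation; "force": force on the tool from outside, world axes, zero at the start; "moment": the same for the moment, N m; "opening": finger opening in m.
Only numpy, scipy, OpenCV 4.12 (cv2) and the standard library are available. Lean on these libraries where they do the work, as an engineer would, in place of code of your own. Each camera call takes 0.05 s, during which the arm holds its last target. There are 200 camera calls.

## Working session

There is one attempt and no reset: what is moved stays moved. The work goes in short steps, Python scripts to look and compute and a tool call to move; the robot and the scene stay as the last step left them, time stands still between calls to the robot, and variables do not carry over. Pictures are saved under pics/ and viewed, on a budget of 10 in all, crops included, one or two more only if the job needs it, and the job is handed in when it is done.

Besides the shell and the picture viewer there is one more tool, called after "Request:" by a JSON object that holds its "op" and its "data", one argument or row to a line. servo_tool: Moves the arm, as the interface text tells. Its arguments: {"type":"object","properties":{"deltas":{"type":"array","items":{"type":"array"}}},"required":["deltas"]}

```bash
mkdir -p pics; cat > h.py <<'E'
import numpy as np, cv2
from scipy.spatial.transform import Rotation as R
from plant import ctrl
def snap(n,f,crop=None,s=1):
    d=ctrl.snapshot(n); np.save('pics/'+f+'.npy',d,allow_pickle=True)
    im=d['image'][:,:,::-1]
    if crop: x0,y0,x1,y1=crop; im=im[y0:y1,x0:x1]
    if s!=1: im=cv2.resize(im,None,fx=s,fy=s,interpolation=cv2.INTER_CUBIC)
    cv2.imwrite('pics/'+f+'.png',im); return d
def load(f): return np.load('pics/'+f+'.npy',allow_pickle=True).item()
def K(d):
    f=d['image'].shape[0]/2/np.tan(np.radians(d['vertical_fov'])/2)
    return f
def cam(d):
    M=cv2.Rodrigues(np.array(d['rvec'],float))[0]; return M,np.array(d['tvec'],float).ravel()
def back(d,u,v,z):
    M,t=cam(d); f=K(d); r=M.T@np.array([(u-d['cx'])/f,(v-d['cy'])/f,1]); c=-M.T@t
    return c+r*(z-c[2])/r[2]
def proj(d,p):
    M,t=cam(d); q=M@np.array(p)+t; f=K(d); return np.array([d['cx']+f*q[0]/q[2],d['cy']+f*q[1]/q[2]])
def st():
    o=ctrl.get_obs(); return o
def rel(pos,yaw_jaw=None):
    """tool-frame shift (cm) and turn (deg rotvec) to reach TCP pos pointing down with jaw axis at world yaw (deg)"""
    o=st(); Rm=R.from_euler('xyz',o['orientation'],degrees=True).as_matrix()
    sh=Rm.T@(np.array(pos)-o['tool_pos'])*100
    tw=None
    if yaw_jaw is not None:
        best=None
        for a in (yaw_jaw,yaw_jaw+180):
            z=np.array([np.cos(np.radians(a)),np.sin(np.radians(a)),0]); x=np.array([0,0,-1.]); y=np.cross(z,x)
            tg=np.stack([x,y,z],1); rv=R.from_matrix(Rm.T@tg).as_rotvec(degrees=True)
            if best is None or np.linalg.norm(rv)<np.linalg.norm(best): best=rv
        tw=best
    return np.round(sh,2),None if tw is None else np.round(tw,2)
E
python3 - <<'E'
from h import *
o=st(); print(o); print(R.from_euler('xyz',o['orientation'],degrees=True).as_matrix().round(3))
a=snap('scene','s0'); b=snap('side','d0'); 
for d in(a,b): M,t=cam(d); print(-M.T@t, M[2], K(d))
cv2.imwrite('pics/s0.png',cv2.resize(a['image'][:,:,::-1],(800,600),interpolation=cv2.INTER_CUBIC))
cv2.imwrite('pics/d0.png',cv2.resize(b['image'][:,:,::-1],(800,600),interpolation=cv2.INTER_CUBIC))
E
```

```text
{'clock': 0.0, 'joint_pos': array([ 8.27409382e+01,  2.05927163e+01,  6.32511602e-01, -1.99826744e-02,
       -7.01348424e+01, -1.65089124e+01]), 'qvel': array([-0.01816414, -0.00979515, -0.00102738,  0.0054499 , -0.01734135,
       -0.07490909]), 'tau': array([ 4.60474203e-04, -5.82712519e+01,  2.93043101e+01,  6.99726105e+00,
        6.83893843e-03, -1.48835288e-04]), 'tool_pos': array([0.27185377, 0.61729523, 0.22559906]), 'orientation': array([   5.33079464,   89.90311383, -108.44398543]), 'force': array([-0.18387038,  0.05767191,  0.75575587]), 'moment': array([ 0.03730596, -0.022823  , -0.0147989 ]), 'opening': 0.08779194910938443}
[[-0.001  0.915 -0.403]
 [-0.002 -0.403 -0.915]
 [-1.     0.     0.002]]
[ 0.06163055 -0.71890768  0.44448822] [ 0.45475036  0.77042734 -0.4468152 ] 385.6911870702751
[0.64679382 0.36789762 0.78242315] [-0.18379837 -0.47696013 -0.85949241] 370.4811526143906
```

View pics/s0.png

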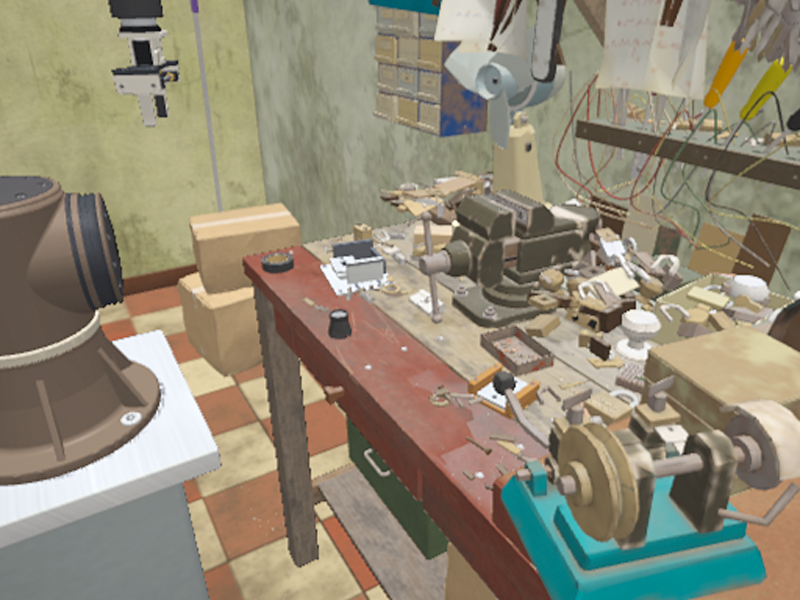

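View pics/d0.png

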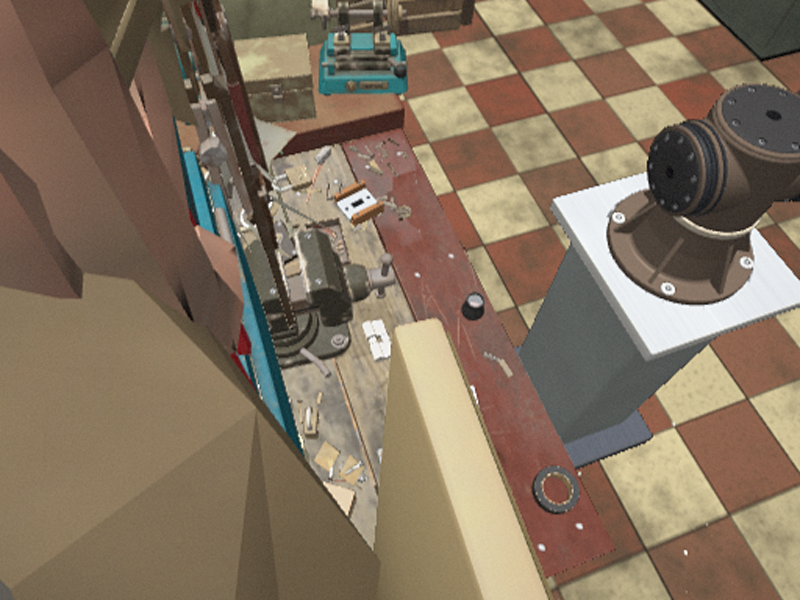

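The scene view shows the jig around (358,268) of the 800×600 picture and the holder around (503,388). The vice handle is at (435,265), with loose things at (340,322) and (275,260). The side view shows the holder at (358,202); the jig is hidden there.

```bash
python3 - <<'E'
from h import *
a=load('s0'); b=load('d0')
for n,d,u,v,z in [('jig',a,358,275,.02),('holder',a,503,392,.01),('holderS',b,358,203,.01),('loupe',a,340,335,0),('loupeS',b,472,315,0),('tape',a,277,268,0),('tapeS',b,556,490,0),('vise handle',a,435,318,0),('washerS',b,378,340,0)]:
    print(n,back(d,u*.64,v*.64,z).round(3))
E
```

```text
jig [0.472 0.132 0.02 ]
holder [ 0.475 -0.255  0.01 ]
holderS [ 0.477 -0.25   0.01 ]
loupe [ 0.372 -0.006  0.   ]
loupeS [0.377 0.01  0.   ]
tape [0.379 0.279 0.   ]
tapeS [0.378 0.287 0.   ]
vise handle [ 0.519 -0.036 -0.   ]
washerS [0.528 0.003 0.   ]
```

Request:
{"op": "servo_tool", "data": {
  "deltas": [
    [[-5,0,0],[-2,3.3,3.5],8.7],
    [[-10,0,0],[-4,6.6,7],8.7],
    [[-15,0,0],[-6,10,10.5],8.7],
    [[-20,0,0],[-8,13.2,14],8.7],
    [[-23.8,0,0],[-10,16.5,17.5],8.7]
  ]
}}

```text
clock: 0.6
tool_pos: [0.3493, 0.3979, 0.3224]
orientation: [-21.3, 89.9, -111.0]
force: [1.4, -0.2, 0.7]
opening: 0.0866
```

```bash
python3 - <<'E'
from h import *
o=st(); print(o['clock'],o['tool_pos'],o['joint_pos'].round(1)); print(rel([.40,.13,.33],-90))
E
```

```text
0.6 [0.34930547 0.39788824 0.32240206] [ 70.    3.9  -8.3  -0.  -77.8  20.3]
(array([-0.71,  4.96, 26.81]), array([0.24, 0.11, 0.04]))
```

Request:
{"op": "servo_tool", "data": {
  "deltas": [
    [[0,0,0],[-0.3,1,5],8.7],
    [[0,0,0],[-0.7,2,10],8.7],
    [[0,0,0],[-0.7,3,15],8.7],
    [[0,0,0],[-0.7,4,20],8.7],
    [[0,0,0],[-0.7,5,24],8.7]
  ]
}}

```text
clock: 1.1
tool_pos: [0.3999, 0.156, 0.33]
orientation: [-18.2, 89.9, -107.9]
force: [1.3, 0.6, 0.3]
opening: 0.0867
```

```bash
python3 - <<'E'
from h import *
o=st(); print(o['clock'],o['tool_pos'],o['qvel'].round(1))
d=snap('wrist','w1',None,1.5); M,t=cam(d); print(-M.T@t,M[2],K(d))
E
```

```text
1.1 [0.39987878 0.15597278 0.3299713 ] [-56.   -8.6  -7.4   0.2  -1.2  55.7]
[0.48227239 0.15633135 0.4878102 ] [-0.30254113 -0.00297168 -0.9531317 ] 276.5586491400585
```

View pics/w1.png

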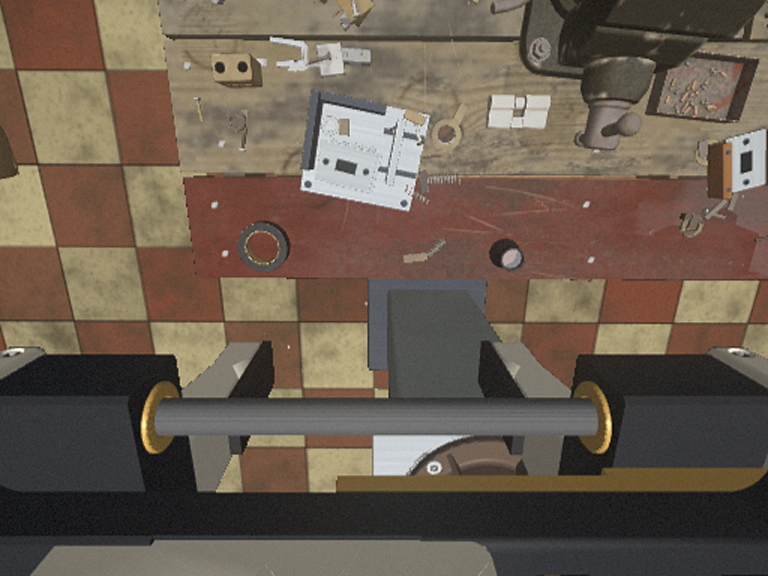

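The wrist view shows the jig around (365,150), skewed slightly. Its pile is at (345,160), the pusher plate at (395,155), and the holder's edge at (740,165). I'm going on to the holder.

Request:
{"op": "servo_tool", "data": {
  "deltas": [
    [[0,0,0],[0,0.5,5],8.7],
    [[0,0,0],[0,1,10],8.7],
    [[0,0,0],[0,1.5,15],8.7],
    [[0,0,0],[0,2,20],8.7],
    [[0,0,0],[2,2,25],8.7]
  ]
}}

```text
clock: 1.65
tool_pos: [0.4217, -0.0902, 0.3162]
orientation: [54.4, 89.7, -35.4]
force: [2.2, 0.4, -1.5]
opening: 0.087
```

Request:
{"op": "servo_tool", "data": {
  "deltas": [
    [[0,0,0],[1,0,5],8.7],
    [[0,0,0],[2,0,10],8.7],
    [[0,0,0],[3,0,15],8.7],
    [[0,0,0],[5,0,16],8.7],
    [[0,0,0],[6,0,16],8.7]
  ]
}}

```text
clock: 2.15
tool_pos: [0.4211, -0.2521, 0.2542]
orientation: [5.3, 89.9, -84.8]
force: [-0.0, -0.8, -0.2]
opening: 0.0868
```

```bash
python3 - <<'E'
from h import *
o=st(); print(o['clock'],o['tool_pos'],o['qvel'].round(1))
d=snap('wrist','w2'); print(proj(d,[.476,-.253,.01]))
u,v=proj(d,[.476,-.253,.01]).astype(int); x0=max(0,u-85);y0=max(0,v-65)
c=d['image'][y0:y0+130,x0:x0+170,::-1]; print(x0,y0,c.shape); cv2.imwrite('pics/w2c.png',cv2.resize(c,None,fx=4.5,fy=4.5,interpolation=cv2.INTER_CUBIC))
E
```

```text
2.15 [ 0.421075   -0.25212722  0.25418165] [ 3.1  1.7 -9.4  0.1 11.7 -2.4]
[250.37383919 125.37867814]
165 60 (130, 170, 3)
```

View pics/w2c.png

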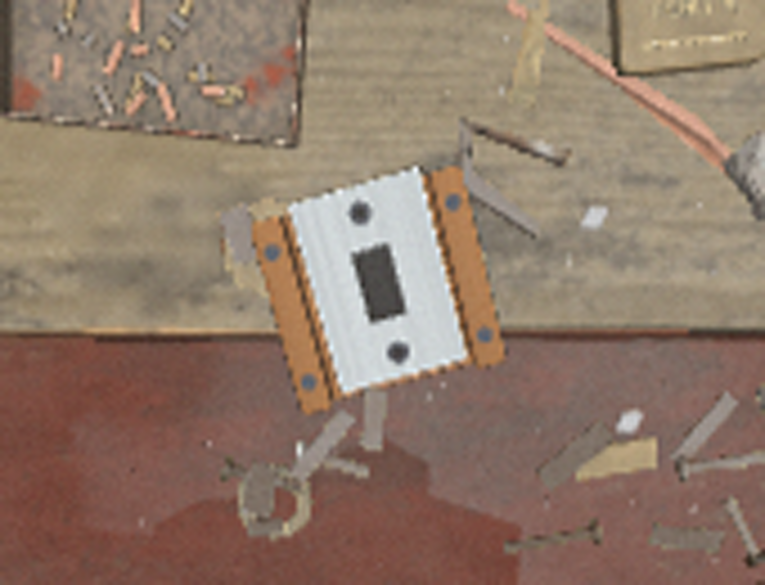

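The blank's corners in the crop are about (290,205), (420,168), (468,358) and (345,395). Its long axis leans between the two orange cheeks.

```bash
python3 - <<'E'
from h import *
d=load('w2')
P=[back(d,u/4.5+165,v/4.5+60,.012) for u,v in [(290,205),(420,168),(468,358),(345,395)]]
for p in P: print(p.round(4))
P=np.array(P); c=P.mean(0); L=(P[0]+P[1]-P[2]-P[3])/2; W=(P[1]+P[2]-P[0]-P[3])/2
print(c, np.linalg.norm(L),np.linalg.norm(W), np.degrees(np.arctan2(L[1],L[0])),np.degrees(np.arctan2(W[1],W[0])))
a=np.degrees(np.arctan2(L[1],L[0]))
print(rel([c[0],c[1],.0],a))
E
```

```text
[ 0.5028 -0.2242  0.012 ]
[ 0.5135 -0.264   0.012 ]
[ 0.4563 -0.2796  0.012 ]
[ 0.4447 -0.2404  0.012 ]
[ 0.47933041 -0.25202872  0.012     ] 0.05980449629391512 0.041051591959284324 15.406626401447586 -74.270538286168
(array([25.32,  5.89,  0.1 ]), array([7.459e+01, 8.000e-02, 2.000e-02]))
```

Sizes match (59.8 × 41.1 mm). I'll go over the blank while turning.

Request:
{"op": "servo_tool", "data": {
  "deltas": [
    [[8.5,0,0],[2,2,0],8.7],
    [[17,0,0],[5,4,0],8.7],
    [[25.5,0,0],[8,5.9,0.1],8.7],
    [[34,0,0],[11,5.9,0.1],8.7],
    [[42.5,0,0],[14,5.9,0.1],8.7]
  ]
}}

```text
clock: 2.7
tool_pos: [0.4805, -0.2506, 0.1125]
orientation: [12.6, 89.9, -120.1]
force: [0.6, 0.5, 0.3]
opening: 0.0868
```

Request:
{"op": "servo_tool", "data": {
  "deltas": [
    [[8.5,0,0],[1,0,0],8.7],
    [[17,0,0],[2,0,0],8.7],
    [[25.5,0,0],[3,0,0],8.7],
    [[32,0,0],[3.5,0,0],8.7],
    [[32,0,0],[3.5,0,0],8.7]
  ]
}}

```text
clock: 3.2
tool_pos: [0.4807, -0.2495, 0.0774]
orientation: [16.4, 89.9, -148.4]
force: [1.0, 0.2, -0.3]
opening: 0.087
```

```bash
python3 - <<'E'
from h import *
o=st(); print(o['clock'],o['tool_pos'],o['qvel'].round(1),o['joint_pos'].round(1))
print(rel([.4793,-.2520,.0085],15.5))
E
```

```text
3.2 [ 0.48065318 -0.24945189  0.07742945] [-0.4 -0.7  0.8  0.2 -0.6  8. ] [ -6.6  16.5 -27.1   0.1 -46.4  21.8]
(array([6.89, 0.21, 0.19]), array([-0.25,  0.08, -0.02]))
```

Request:
{"op": "servo_tool", "data": {
  "deltas": [
    [[0,0,0],[2.5,0.2,0.2],8.7],
    [[0,0,0],[5,0.2,0.2],8.7],
    [[0,0,0],[6.4,0.2,0.2],8.7],
    [[0,0,0],[6.95,0.2,0.2],8.7],
    [[0,0,0],[6.95,0.2,0.2],8.7]
  ]
}}

```text
clock: 3.7
tool_pos: [0.4793, -0.2515, 0.0079]
orientation: [5.2, 89.9, -159.4]
force: [-1.0, -0.1, -0.2]
opening: 0.0871
```

Request:
{"op": "servo_tool", "data": {
  "deltas": [
    [[0,0,0],[0,0,0],5],
    [[0,0,0],[0,0,0],5],
    [[0,0,0],[0,0,0],5],
    [[0,0,0],[0,0,0],5],
    [[0,0,0],[0,0,0],5]
  ]
}}

```text
clock: 4.2
tool_pos: [0.4796, -0.2515, 0.0084]
orientation: [20.9, 89.9, -143.7]
force: [-0.9, 1.3, 3.8]
opening: 0.0589
```

Request:
{"op": "servo_tool", "data": {
  "deltas": [
    [[0,0,0],[0,0,0],5],
    [[0,0,0],[0,0,0],5],
    [[0,0,0],[0,0,0],5]
  ]
}}

```text
clock: 4.5
tool_pos: [0.4795, -0.2515, 0.0084]
orientation: [17.8, 89.9, -146.8]
force: [-0.9, 0.3, 2.6]
opening: 0.059
```

Request:
{"op": "servo_tool", "data": {
  "deltas": [
    [[0,0,0],[-2,0,0],5],
    [[0,0,0],[-5,0,0],5],
    [[0,0,0],[-9,0,0],5],
    [[0,0,0],[-12,0,0],5],
    [[0,0,0],[-12,0,0],5]
  ]
}}

```text
clock: 5.0
tool_pos: [0.4823, -0.2521, 0.1328]
orientation: [139.6, 89.6, -24.9]
force: [0.1, -0.5, -1.6]
opening: 0.059
```

```bash
python3 - <<'E'
from h import *
o=st(); print(o['clock'],o['tool_pos'],o['opening'],o['force'],o['joint_pos'].round(1))
print(rel([.41,-.142,.004],0))
E
```

```text
5.0 [ 0.48227223 -0.2521414   0.1327717 ] 0.05902452935657305 [ 0.12932785 -0.51314938 -1.6316487 ] [ -6.9  12.8 -23.6   0.1 -53.2  22.2]
(array([ 12.8 , -12.6 ,   4.09]), array([15.46, -0.32, -0.2 ]))
```

Request:
{"op": "servo_tool", "data": {
  "deltas": [
    [[5,0,0],[0,-4,1.4],5],
    [[10,0,0],[0,-8,2.8],5],
    [[15.4,0,0],[1,-12.2,4],5],
    [[15.4,0,0],[4,-12.6,4.1],5],
    [[15.4,0,0],[8,-12.6,4.1],5]
  ]
}}

```text
clock: 5.5
tool_pos: [0.4104, -0.1406, 0.0527]
orientation: [169.2, 89.3, -10.6]
force: [1.7, 0.2, -2.0]
opening: 0.0597
```

```bash
python3 - <<'E'
from h import *
o=st(); print(o['clock'],o['tool_pos'],o['opening'],o['force'])
print(rel([.41,-.142,.003],0))
E
```

```text
5.5 [ 0.41040639 -0.14056685  0.05267785] 0.059691000317731654 [ 1.73619113  0.15500018 -1.95206044]
(array([4.97, 0.13, 0.1 ]), array([ 0.19, -0.64, -0.12]))
```

Request:
{"op": "servo_tool", "data": {
  "deltas": [
    [[0,-0.5,0],[2.5,0.1,0],5],
    [[0,-0.5,0],[4.2,0.1,0],5],
    [[0,-0.5,0],[4.8,0.1,0],5],
    [[0,-0.5,0],[5,0.1,0],5],
    [[0,-0.5,0],[5,0.1,0],5]
  ]
}}

```text
clock: 6.0
tool_pos: [0.4106, -0.1418, 0.0027]
orientation: [124.0, 89.8, -55.8]
force: [0.2, -0.1, -1.2]
opening: 0.0592
```

```bash
python3 - <<'E'
from h import *
o=st(); print(o['clock'],o['tool_pos'],o['opening'],o['force'])
print(rel([.41,-.142,.003],0))
E
```

```text
6.0 [ 0.41060318 -0.1418032   0.00269231] 0.0591624230966106 [ 0.201291   -0.08864968 -1.20933966]
(array([-0.03,  0.02,  0.06]), array([ 0.19, -0.09, -0.13]))
```

Request:
{"op": "servo_tool", "data": {
  "deltas": [
    [[0,0,0],[0.05,0,0],5],
    [[0,0,0],[0.1,0,0],5],
    [[0,0,0],[0.1,0,0],5]
  ]
}}

```text
clock: 6.3
tool_pos: [0.4109, -0.1419, 0.0023]
orientation: [134.4, 89.8, -45.4]
force: [-0.9, 0.8, 5.1]
opening: 0.0587
```

Contact with the bench. Opening, then rising.

Request:
{"op": "servo_tool", "data": {
  "deltas": [
    [[0,0,0],[0,0,0],7],
    [[0,0,0],[0,0,0],8.7],
    [[0,0,0],[0,0,0],8.7],
    [[0,0,0],[-2,0,0],8.7],
    [[0,0,0],[-5,0,0],8.7]
  ]
}}

```text
clock: 6.8
tool_pos: [0.4093, -0.1418, 0.0516]
orientation: [56.3, 89.8, -123.5]
force: [0.6, -0.1, -0.5]
opening: 0.0862
```

Request:
{"op": "servo_tool", "data": {
  "deltas": [
    [[0,0,0],[-5,0,0],8.7],
    [[0,0,0],[-10,0,0],8.7],
    [[0,0,0],[-15,0,0],8.7],
    [[0,0,0],[-20,0,0],8.7],
    [[0,0,0],[-20,0,0],8.7]
  ]
}}

```text
clock: 7.3
tool_pos: [0.4132, -0.1418, 0.2587]
orientation: [161.7, 89.4, -18.1]
force: [-0.4, 0.1, 0.2]
opening: 0.087
```

```bash
python3 - <<'E'
from h import *
o=st(); print(o['clock'],o['tool_pos'],o['joint_pos'].round(1))
d=snap('wrist','w3',None,1.5); print(proj(d,[.411,-.142,.006])*1.5)
print(rel([.411,-.142,.1],-90),rel([.411,-.142,.1],90))
E
```

```text
7.3 [ 0.41317159 -0.14175355  0.25873677] [  7.4  -4.4 -25.    0.3 -68.9  -7.2]
[380.56624033 244.81211208]
(array([15.51,  0.04,  0.14]), array([-89.81,  -0.16,  -0.36])) (array([15.51,  0.04,  0.14]), array([-89.81,  -0.16,  -0.36]))
```

View pics/w3.png

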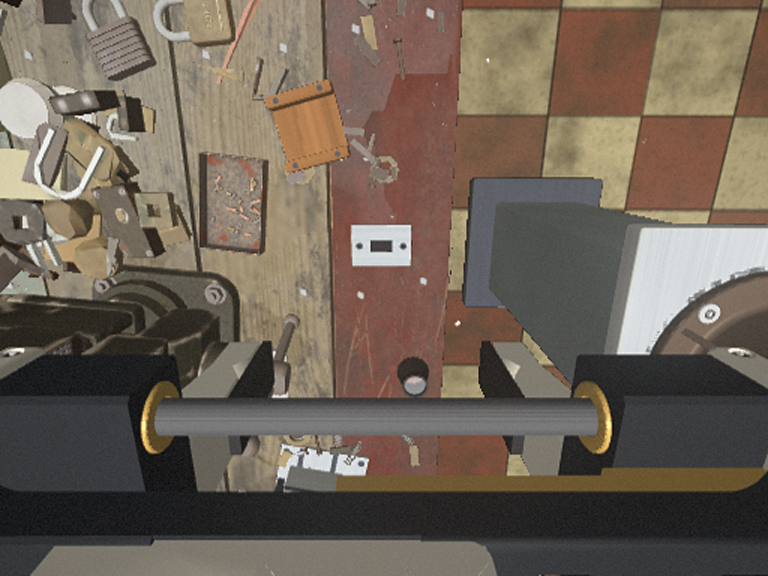

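The blank lies square on the bare bench, centred at (381,246) as expected, and the holder is empty. Next, a closer look at the jig while the gripper is empty.

Request:
{"op": "servo_tool", "data": {
  "deltas": [
    [[-8.5,0,0],[-1,-5,0],8.7],
    [[-17,0,0],[-1,-10,0],8.7],
    [[-25.5,0,0],[-1,-15,0.5],8.7],
    [[-34,0,0],[-1,-20,1],8.7],
    [[-42.5,0,0],[-1,-25,1],8.7]
  ]
}}

```text
clock: 7.85
tool_pos: [0.3992, 0.1079, 0.2638]
orientation: [112.9, 89.7, -24.0]
force: [3.5, -0.2, 0.3]
opening: 0.087
```

Request:
{"op": "servo_tool", "data": {
  "deltas": [
    [[-8.5,0,0],[0,-1,-1],8.7],
    [[-17,0,0],[1,-2,-2],8.7],
    [[-25.5,0,0],[2,-2,-2],8.7],
    [[-34,0,0],[3,-2,-2],8.7],
    [[-42.5,0,0],[3,-2,-2],8.7]
  ]
}}

```text
clock: 8.35
tool_pos: [0.3989, 0.1355, 0.2311]
orientation: [19.5, 89.7, -74.6]
force: [-0.1, -0.0, 0.7]
opening: 0.0871
```

Request:
{"op": "servo_tool", "data": {
  "deltas": [
    [[-4,0,0],[0,0,0],8.7],
    [[-4,0,0],[0,0,0],8.7]
  ]
}}

```text
clock: 8.55
tool_pos: [0.3982, 0.135, 0.2297]
orientation: [-7.4, 89.6, -97.5]
force: [-0.1, -0.2, -0.1]
opening: 0.087
```

```bash
python3 - <<'E'
from h import *
o=st(); print(o['clock'],o['tool_pos'],o['joint_pos'].round(1),o['qvel'].round(1))
d=snap('wrist','w4'); u,v=proj(d,[.472,.132,.02]).astype(int); x0=max(0,u-80);y0=max(0,v-70)
print(u,v,x0,y0)
c=d['image'][y0:y0+120,x0:x0+160,::-1]; cv2.imwrite('pics/w4c.png',cv2.resize(c,None,fx=5,fy=5,interpolation=cv2.INTER_CUBIC))
E
```

```text
8.55 [0.39816217 0.13500536 0.22969554] [ 46.1  -4.5 -28.9   0.2 -65.9  43.8] [-0.  -0.5  0.8  0.2 -0.2 -5.5]
251 111 171 41
```

View pics/w4c.png

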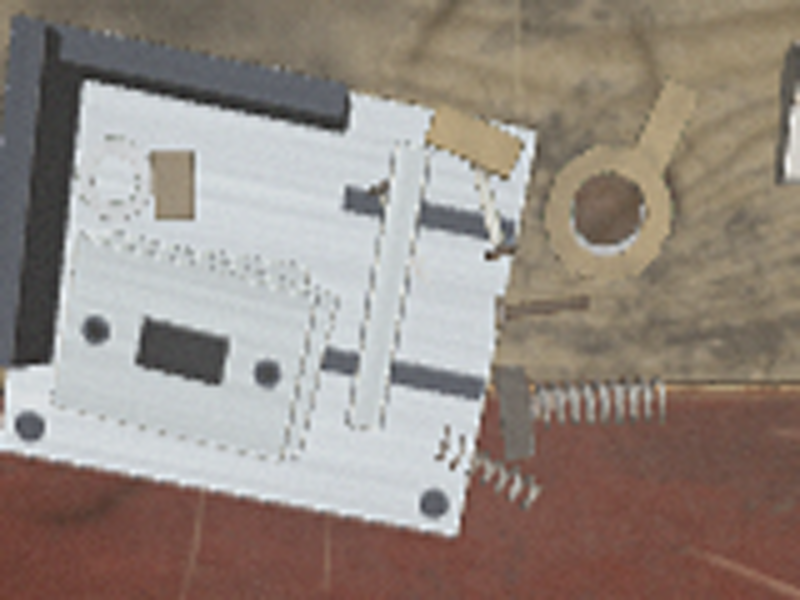

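The crop shows the jig plate corners at (455,535) and (535,130), and the fence end at (350,92). The end stop is on the left, the pusher's top runs (415,143)–(362,429), and the top blank's corners are about (82,235), (318,290), (285,457) and (55,402).

```bash
python3 - <<'E'
from h import *
from scipy.optimize import least_squares
d=load('w4'); px=lambda u,v:(u/5+171,v/5+41)
B=lambda u,v,z:back(d,*px(u,v),z)
br=B(455,535,.005);tr=B(535,130,.005);bl=B(2,452,.005); print('BR,TR,BL',br,tr,bl,np.linalg.norm(br-tr),np.linalg.norm(br-bl))
e=tr-br; print('yaw',np.degrees(np.arctan2(e[1],e[0])),np.degrees(np.arctan2(*(bl-br)[1::-1]))-90)
obs=[(( -.055,-.075,.005),(455,535)),((.05,-.075,.005),(535,130)),((.040,-.027,.005),(345,130)),((.040,.040,.005),(85,80)),((-.030,.040,.005),(50,364))]
def w(q,p):
    c,s=np.cos(q[2]),np.sin(q[2]); return [q[0]+c*p[0]-s*p[1],q[1]+s*p[0]+c*p[1],p[2]]
f=lambda q:np.concatenate([proj(d,w(q,p))-px(*u) for p,u in obs])
r=least_squares(f,[.47,.13,-.2],loss='soft_l1'); q=r.x; print(q,np.degrees(q[2]),r.fun.reshape(-1,2).round(1))
np.save('jig.npy',q)
def inv(p):
    c,s=np.cos(q[2]),np.sin(q[2]); dx,dy=p[0]-q[0],p[1]-q[1]; return np.array([c*dx+s*dy,-s*dx+c*dy])*1000
C=[inv(B(u,v,.023)) for u,v in[(82,235),(318,290),(285,457),(55,402)]]; print('top blank jig mm',np.round(C,1),np.mean(C,0))
C=[inv(B(u,v,.046)) for u,v in[(400,142),(430,145),(380,430),(345,428)]]; print('pusher',np.round(C,1))
print('fence top',inv(B(348,120,.031)),inv(B(350,92,.031)))
for p in [(.019,.010),(.008,-.049),(0,0)]: print(p,w(q,(*p,0)))
E
```

```text
BR,TR,BL [0.42373093 0.11711231 0.005     ] [0.52624341 0.09787276 0.005     ] [0.44655531 0.23996491 0.005     ] 0.10430229758322893 0.12495484798533736
yaw -10.62962288106764 -10.524793885169771
[ 0.49147978  0.18021831 -0.18881266] -10.818168420888524 [[ 0.2  0.3]
 [ 0.6 -0.2]
 [-0.1  0.5]
 [-0.7 -0.3]
 [ 0.  -0.1]]
top blank jig mm [[  3.2  31.7]
 [  1.3 -27.6]
 [-40.6 -26.1]
 [-37.9  33.7]] [-18.50789664   2.90281296]
pusher [[ 35.9 -41.7]
 [ 36.5 -48.5]
 [-27.7 -48.8]
 [-28.8 -40.5]]
fence top [ 39.96274363 -28.58701425] [ 45.96641497 -27.99688162]
(0.019, 0.01) [np.float64(0.5120190375490538), np.float64(0.18647442245864798), 0]
(0.008, -0.049) [np.float64(0.49014065748972074), np.float64(0.13058760392351057), 0]
(0, 0) [np.float64(0.49147978180046104), np.float64(0.18021830758646887), 0]
```

Jig fit residuals are under 1 px: (0.4915, 0.1802), −10.8°. The pusher is about 20 mm open, and the top blank is at jig (−18.5, 3) mm. Going back to regrasp the single blank by its long sides.

```bash
python3 - <<'E'
from h import *
print(rel([.411,-.1418,.10],-90))
E
```

```text
(array([13.18,  1.36, 27.61]), array([-0.21,  0.35,  0.01]))
```

Request:
{"op": "servo_tool", "data": {
  "deltas": [
    [[0,0.3,0],[-1,0.2,5],8.7],
    [[0,0.3,0],[-1,0.4,10],8.7],
    [[0,0.3,0],[-1,0.8,15],8.7],
    [[0,0.3,0],[0,1,20],8.7],
    [[0,0.3,0],[3,1.3,25],8.7]
  ]
}}

```text
clock: 9.1
tool_pos: [0.4111, -0.1079, 0.2083]
orientation: [85.1, 89.7, -5.2]
force: [1.7, -0.7, -0.9]
opening: 0.0871
```

Request:
{"op": "servo_tool", "data": {
  "deltas": [
    [[0,0,0],[4,0,2],8.7],
    [[0,0,0],[8,0,2.5],8.7],
    [[0,0,0],[10,0,2.6],8.7],
    [[0,0,0],[12,0,2.6],8.7],
    [[0,0,0],[12,0,2.6],8.7]
  ]
}}

```text
clock: 9.6
tool_pos: [0.4093, -0.1344, 0.0859]
orientation: [-41.7, 89.9, -132.2]
force: [-0.6, -0.1, -0.3]
opening: 0.0871
```

```bash
python3 - <<'E'
from h import *
o=st(); print(o['clock'],o['tool_pos'],o['joint_pos'].round(1))
print(rel([.411,-.1418,.002],-90))
E
```

```text
9.6 [ 0.40925461 -0.13439354  0.0859118 ] [  8.3   6.1 -39.9   0.1 -44.1  81.1]
(array([8.39, 0.19, 0.73]), array([-0.54,  0.05,  0.04]))
```

Request:
{"op": "servo_tool", "data": {
  "deltas": [
    [[-0.5,0,0],[3,0.2,0.7],8.7],
    [[-0.5,0,0],[6,0.2,0.7],8.7],
    [[-0.5,0,0],[8,0.2,0.7],8.7],
    [[-0.5,0,0],[8.35,0.2,0.7],8.7],
    [[-0.5,0,0],[8.35,0.2,0.7],8.7]
  ]
}}

```text
clock: 10.1
tool_pos: [0.4114, -0.1414, 0.0028]
orientation: [-49.7, 89.9, -139.8]
force: [0.8, -0.3, 0.3]
opening: 0.0873
```

Request:
{"op": "servo_tool", "data": {
  "deltas": [
    [[0,0,0],[0,0,0],3],
    [[0,0,0],[0,0,0],3],
    [[0,0,0],[0,0,0],3],
    [[0,0,0],[0,0,0],3],
    [[0,0,0],[0,0,0],3]
  ]
}}

```text
clock: 10.6
tool_pos: [0.4117, -0.1414, 0.0032]
orientation: [-24.3, 89.9, -114.3]
force: [-0.2, 0.7, 0.0]
opening: 0.0523
```

Request:
{"op": "servo_tool", "data": {
  "deltas": [
    [[0,0,0],[0,0,0],3],
    [[0,0,0],[0,0,0],3],
    [[0,0,0],[0,0,0],3],
    [[0,0,0],[0,0,0],3]
  ]
}}

```text
clock: 11.0
tool_pos: [0.4117, -0.1414, 0.0032]
orientation: [-25.9, 89.9, -116.0]
force: [-1.1, 0.8, 3.2]
opening: 0.0411
```

Request:
{"op": "servo_tool", "data": {
  "deltas": [
    [[0,0,0],[-3,0,0],3],
    [[0,0,0],[-8,0,0],3],
    [[0,0,0],[-13,0,0],3],
    [[0,0,0],[-18,0,0],3],
    [[0,0,0],[-23,0,0],3]
  ]
}}

```text
clock: 11.5
tool_pos: [0.4109, -0.1411, 0.2352]
orientation: [-37.6, 90.0, -127.6]
force: [1.1, -0.1, -1.6]
opening: 0.0403
```

Request:
{"op": "servo_tool", "data": {
  "deltas": [
    [[-5,0,0],[-3,0,-3],3],
    [[-10,0,0],[-4,0,-8],3],
    [[-18,0,0],[-4,0,-13],3],
    [[-26,0,0],[-4,0,-18],3],
    [[-34,0,0],[-4,0,-23],3]
  ]
}}

```text
clock: 12.0
tool_pos: [0.4104, 0.0897, 0.2752]
orientation: [-176.5, 90.0, 127.7]
force: [1.1, 0.4, -1.4]
opening: 0.0409
```

```bash
cat >> h.py <<'E'
def jw(x,y,z):
    q=np.load('jig.npy'); c,s=np.cos(q[2]),np.sin(q[2]); return np.array([q[0]+(c*x-s*y)/1000,q[1]+(s*x+c*y)/1000,z])
def jinv(p):
    q=np.load('jig.npy'); c,s=np.cos(q[2]),np.sin(q[2]); dx,dy=p[0]-q[0],p[1]-q[1]; return np.array([c*dx+s*dy,-s*dx+c*dy,p[2]])*1000
E
python3 - <<'E'
from h import *
o=st(); print(o['clock'],o['tool_pos'],o['opening'],o['force'],o['joint_pos'].round(1))
print(rel(jw(-20,3,.10),-10.8))
E
```

```text
12.0 [0.41038703 0.08969394 0.275153  ] 0.04093867452653865 [ 1.09300213  0.39732149 -1.36640769] [ 39.5  -6.4 -24.4  -0.  -72.   84.8]
(array([17.52, 10.6 , -4.54]), array([-4.495e+01, -1.000e-02, -0.000e+00]))
```

Request:
{"op": "servo_tool", "data": {
  "deltas": [
    [[-8.5,0,0],[0,4,-2],3],
    [[-17,0,0],[2,8,-3.5],3],
    [[-25.5,0,0],[5,10.6,-4.5],3],
    [[-34,0,0],[9,10.6,-4.5],3],
    [[-42.5,0,0],[13,10.6,-4.5],3]
  ]
}}

```text
clock: 12.5
tool_pos: [0.4725, 0.1872, 0.1431]
orientation: [-163.5, 89.9, -176.4]
force: [-0.4, -0.0, -1.1]
opening: 0.0409
```

```bash
python3 - <<'E'
from h import *
o=st(); print(o['clock'],o['tool_pos'],jinv(o['tool_pos']),o['opening'],o['force'],o['joint_pos'].round(1))
print(rel(jw(-20,3,.032),-10.8))
E
```

```text
12.5 [0.47249079 0.18724532 0.14307171] [-19.97043426   3.33803492 143.07170995] 0.040909171934724986 [-0.42328004 -0.04822509 -1.13329857] [ 43.8   9.1 -26.7  -0.  -54.2 123.4]
(array([ 1.111e+01, -3.000e-02,  1.000e-02]), array([-2.06, -0.05,  0.01]))
```

Request:
{"op": "servo_tool", "data": {
  "deltas": [
    [[-2,0,0],[4,0,0],3],
    [[-2,0,0],[8,0,0],3],
    [[-2,0,0],[10,0,0],3],
    [[-2,0,0],[11,0,0],3],
    [[-2,0,0],[11.1,0,0],3]
  ]
}}

```text
clock: 13.0
tool_pos: [0.4718, 0.1867, 0.0309]
orientation: [-135.6, 89.8, -146.5]
force: [-0.7, -0.2, -1.3]
opening: 0.0409
```

Request:
{"op": "servo_tool", "data": {
  "deltas": [
    [[0,0,0],[0.15,0,0],3],
    [[0,0,0],[0.3,0,0],3],
    [[0,0,0],[0.45,0,0],3],
    [[0,0,0],[0.45,0,0],3]
  ]
}}

```text
clock: 13.4
tool_pos: [0.4721, 0.1869, 0.027]
orientation: [-141.4, 89.9, -152.3]
force: [-0.5, -0.2, -1.9]
opening: 0.0405
```

```bash
python3 - <<'E'
from h import *
o=st(); print(o['clock'],jinv(o['tool_pos']),o['opening'],o['force'],o['moment'])
print(rel(jw(-20,3,.0262),-10.8))
E
```

```text
13.4 [-20.31954214   2.9420743   27.01075913] 0.040516476320755 [-0.48778324 -0.18440963 -1.881623  ] [-0.03472103 -0.11342852  0.01964094]
(array([0.08, 0.01, 0.03]), array([-0.07, -0.1 ,  0.08]))
```

Request:
{"op": "servo_tool", "data": {
  "deltas": [
    [[0,0,0],[0.1,0,0],3],
    [[0,0,0],[0.15,0,0],3],
    [[0,0,0],[0.15,0,0],3]
  ]
}}

```text
clock: 13.7
tool_pos: [0.4725, 0.1872, 0.0263]
orientation: [-141.2, 89.9, -152.0]
force: [-1.8, -1.3, 6.1]
opening: 0.0411
```

Request:
{"op": "servo_tool", "data": {
  "deltas": [
    [[0,0,0],[0,0,0],5.2],
    [[0,0,0],[0,0,0],5.2],
    [[0,0,0],[0,0,0],5.2],
    [[0,0,0],[-1,0,0],5.2],
    [[0,0,0],[-3,0,0],5.2]
  ]
}}

```text
clock: 14.2
tool_pos: [0.4717, 0.1864, 0.0558]
orientation: [-131.6, 89.8, -142.5]
force: [0.7, -0.5, 0.8]
opening: 0.0522
```

Request:
{"op": "servo_tool", "data": {
  "deltas": [
    [[0,0,0],[-4,0,0],3],
    [[0,0,0],[-8,0,0],0],
    [[0,0,0],[-8,0,0],0]
  ]
}}

```text
clock: 14.5
tool_pos: [0.4749, 0.1886, 0.142]
orientation: [42.5, 89.7, 31.8]
force: [0.8, 0.5, 1.0]
opening: 0.033
```

```bash
python3 - <<'E'
from h import *
o=st(); print(o['clock'],jinv(o['tool_pos']),o['opening'],o['force'],o['joint_pos'].round(1))
print(rel(jw(-75,3,.12),79.2))
E
```

```text
14.5 [-17.90945782   5.12958742 142.01319054] 0.03301126963809749 [0.8399026  0.53427646 1.01091267] [ 4.380e+01  9.200e+00 -2.680e+01  1.000e-01 -5.360e+01  1.254e+02]
(array([ 2.18, -0.22, -5.72]), array([-8.999e+01,  3.500e-01,  1.000e-02]))
```

Request:
{"op": "servo_tool", "data": {
  "deltas": [
    [[8.5,0,0],[0,0,-2],0],
    [[17,0,0],[0,0,-4],0],
    [[25.5,0,0],[0,0,-5.7],0],
    [[34,0,0],[0,0,-5.7],0],
    [[42.5,0,0],[0,0,-5.7],0]
  ]
}}

```text
clock: 15.0
tool_pos: [0.4184, 0.1994, 0.1425]
orientation: [88.7, 89.6, 35.1]
force: [0.7, 0.2, 1.3]
opening: 0.0008
```

Request:
{"op": "servo_tool", "data": {
  "deltas": [
    [[8.5,0,0],[0,0,0],0],
    [[17,0,0],[0,0,0],0],
    [[25.5,0,0],[0,0,0],0],
    [[34,0,0],[0,0,0],0],
    [[42.5,0,0],[0,0,0],0]
  ]
}}

```text
clock: 15.5
tool_pos: [0.4183, 0.1993, 0.143]
orientation: [131.6, 89.6, 35.2]
force: [0.4, 0.4, 0.5]
opening: 0.0005
```

Request:
{"op": "servo_tool", "data": {
  "deltas": [
    [[5,0,0],[0,0,0],0],
    [[5,0,0],[0,0,0],0]
  ]
}}

```text
clock: 15.7
tool_pos: [0.4183, 0.1993, 0.1434]
orientation: [137.7, 89.6, 36.2]
force: [0.4, 0.4, 0.2]
opening: 0.0005
```

```bash
python3 - <<'E'
from h import *
o=st(); print(o['clock'],jinv(o['tool_pos']),o['opening'],o['joint_pos'].round(1))
d=snap('wrist','w5'); u,v=proj(d,jw(-5,0,.02)).astype(int); x0=max(0,u-100);y0=max(0,v-75)
c=d['image'][y0:y0+150,x0:x0+200,::-1]; print(x0,y0); cv2.imwrite('pics/w5c.png',cv2.resize(c,None,fx=4,fy=4,interpolation=cv2.INTER_CUBIC))
print(rel(jw(-75,3,.0075),-100.8))
E
```

```text
15.7 [-75.48706569   4.97727603 143.39815247] 0.0005258633904231104 [ 50.    4.5 -32.3   0.1 -52.9  28.4]
154 43
(array([13.58, -0.02,  0.27]), array([-0.51, -0.29, -0.27]))
```

View pics/w5c.png

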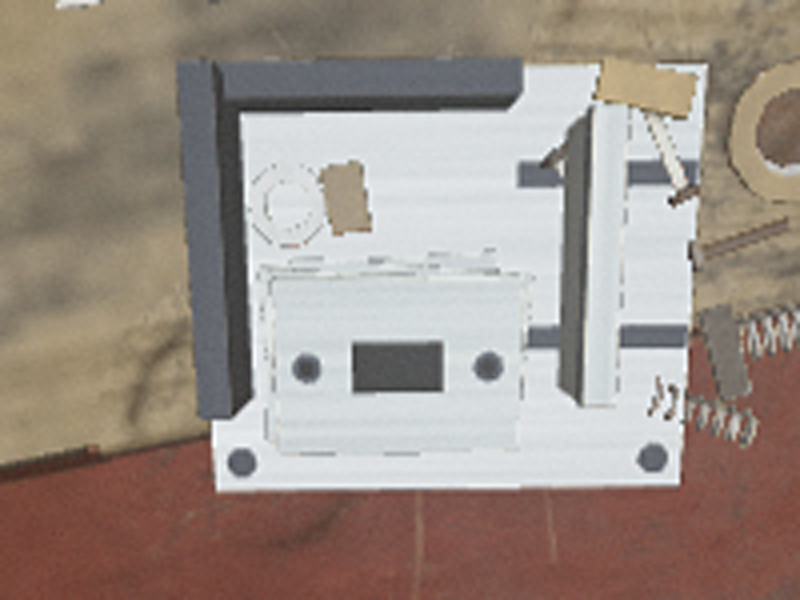

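The single blank lies flat on the pile, centred at (398,365) in the crop and squarely between the stop and the pusher. I'll lower the shut fingers in front of the pile.

Request:
{"op": "servo_tool", "data": {
  "deltas": [
    [[-0.5,-0.3,-0.2],[4,0,0.1],0],
    [[-0.5,-0.3,-0.2],[8,0,0.2],0],
    [[-0.5,-0.3,-0.2],[12,0,0.2],0],
    [[-0.5,-0.3,-0.2],[13.3,0,0.2],0],
    [[-0.5,-0.3,-0.2],[13.4,0,0.2],0]
  ]
}}

```text
clock: 16.25
tool_pos: [0.4176, 0.1967, 0.0075]
orientation: [-15.3, 89.8, -116.0]
force: [0.3, 0.4, 0.3]
opening: 0.0007
```

```bash
python3 - <<'E'
from h import *
o=st(); print(o['clock'],jinv(o['tool_pos']),o['opening'],o['force'])
print(rel(jw(-12,3,.0075),-100.8))
E
```

```text
16.25 [-75.68266621   2.28548813   7.49610671] 0.0007249939605496913 [0.34713289 0.43928425 0.30601884]
(array([-0.01,  6.37, -0.05]), array([0.13, 0.23, 0.06]))
```

Request:
{"op": "servo_tool", "data": {
  "deltas": [
    [[0,0.2,0],[0,0.6,0],0],
    [[0,0.2,0],[0,1.2,0],0],
    [[0,0.2,0],[0,1.8,0],0],
    [[0,0.2,0],[0,2.2,0],0],
    [[0,0.2,0],[0,2.6,0],0]
  ]
}}

```text
clock: 16.75
tool_pos: [0.4438, 0.1919, 0.008]
orientation: [-112.7, 90.0, 146.6]
force: [-1.1, -0.3, 0.0]
opening: 0.0004
```

Request:
{"op": "servo_tool", "data": {
  "deltas": [
    [[0,0,0],[0,0.4,0],0],
    [[0,0,0],[0,0.8,0],0],
    [[0,0,0],[0,1.2,0],0],
    [[0,0,0],[0,1.6,0],0],
    [[0,0,0],[0,2,0],0]
  ]
}}

```text
clock: 17.25
tool_pos: [0.4637, 0.1881, 0.0079]
orientation: [-103.1, 90.0, 156.2]
force: [-1.7, 1.0, 0.8]
opening: 0.0005
```

```bash
python3 - <<'E'
from h import *
o=st(); print(o['clock'],jinv(o['tool_pos']),o['opening'],o['force'])
print(rel(jw(-12,3,.0075),-100.8))
E
```

```text
17.25 [-28.79500458   2.54169793   7.943878  ] 0.000504984723860988 [-1.69783906  0.95229512  0.84763351]
(array([ 0.04,  1.68, -0.04]), array([ 0.12, -0.01,  0.04]))
```

Request:
{"op": "servo_tool", "data": {
  "deltas": [
    [[0,0,0],[0,0.4,0],0],
    [[0,0,0],[0,0.8,0],0],
    [[0,0,0],[0,1.1,0],0],
    [[0,0,0],[0,1.3,0],0]
  ]
}}

```text
clock: 17.65
tool_pos: [0.4767, 0.1856, 0.0079]
orientation: [-96.7, 90.0, 162.6]
force: [-1.4, 1.4, 1.0]
opening: 0.0004
```

Request:
{"op": "servo_tool", "data": {
  "deltas": [
    [[0,0,0],[0,0.1,0],0],
    [[0,0,0],[0,0.2,0],0],
    [[0,0,0],[0,0.3,0],0]
  ]
}}

```text
clock: 17.95
tool_pos: [0.4791, 0.185, 0.0078]
orientation: [-81.7, 89.9, 177.6]
force: [-10.2, 4.9, 4.7]
opening: 0.0004
```

Request:
{"op": "servo_tool", "data": {
  "deltas": [
    [[0,0,0],[0,0.1,0],0],
    [[0,0,0],[0,0.15,0],0],
    [[0,0,0],[0,0.15,0],0]
  ]
}}

```text
clock: 18.25
tool_pos: [0.479, 0.1848, 0.0076]
orientation: [-77.2, 89.8, -177.9]
force: [-9.9, 5.2, 5.5]
opening: 0.0002
```

```bash
python3 - <<'E'
from h import *
o=st(); print(o['clock'],jinv(o['tool_pos']),o['force'])
E
```

```text
18.25 [-13.09691952   2.15154573   7.61347739] [-9.87605651  5.23341916  5.45641084]
```

The pile is against the fence with 10 N at TCP x = −13 mm, no further give. Backing off and moving round to the pusher.

Request:
{"op": "servo_tool", "data": {
  "deltas": [
    [[0,0,0],[0,-1.5,0],0],
    [[0,0,0],[-1,-4,0],0],
    [[0,0,0],[-5,-5,0],0],
    [[0,0,0],[-10,-5,0],0],
    [[0,0,0],[-12,-5,0],0]
  ]
}}

```text
clock: 18.75
tool_pos: [0.4313, 0.1955, 0.1321]
orientation: [168.5, 89.8, 67.9]
force: [0.2, 1.2, 0.9]
opening: -0.0
```

```bash
python3 - <<'E'
from h import *
o=st(); print(o['clock'],jinv(o['tool_pos']),o['force'])
print(rel(jw(4,-82,.1),-100.8),rel(jw(4,-82,.016),-100.8))
E
```

```text
18.75 [-62.03306927   3.75480373 132.09507503] [0.17278342 1.18091601 0.91873457]
(array([3.18, 6.57, 8.61]), array([ 0.17, -0.22, -0.05])) (array([11.58,  6.57,  8.64]), array([ 0.17, -0.22, -0.05]))
```

Request:
{"op": "servo_tool", "data": {
  "deltas": [
    [[0,0,0],[0,2.5,3.5],0],
    [[0,0,0],[0,5,7],0],
    [[0,0,0],[1,6.5,8.7],0],
    [[0,-0.2,0],[4,6.6,8.7],0],
    [[0,-0.2,0],[7,6.6,8.7],0]
  ]
}}

```text
clock: 19.25
tool_pos: [0.4807, 0.0978, 0.0617]
orientation: [125.9, 89.8, 25.1]
force: [-0.4, 0.6, -1.1]
opening: 0.0001
```

```bash
python3 - <<'E'
from h import *
o=st(); print(o['clock'],jinv(o['tool_pos']),o['force'])
d=snap('wrist','w6',None,1.5); print(proj(d,jw(4,-49,.046))*1.5)
print(rel(jw(4,-82,.016),-100.8))
E
```

```text
19.25 [  4.9225526  -82.96107815  61.74070806] [-0.4196055   0.64960738 -1.08420063]
[301.41440762 347.84095836]
(array([ 4.09,  0.21, -0.29]), array([0.04, 0.13, 0.18]))
```

View pics/w6.png

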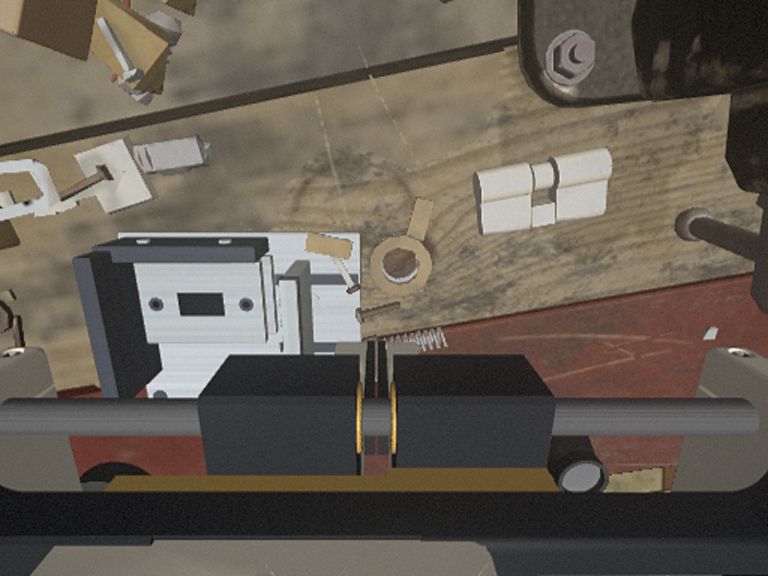

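The pile is against the fence, at (200,300). The fingers are just outside the pusher, at (345,350). Descending, then pushing.

Request:
{"op": "servo_tool", "data": {
  "deltas": [
    [[0,0,0],[2,0.1,0.2],0],
    [[0,0,0],[4,0.1,0.2],0],
    [[0,0,0],[4.5,0.1,0.2],0],
    [[0,0,0],[4.5,0.1,0.2],0]
  ]
}}

```text
clock: 19.7
tool_pos: [0.4776, 0.0944, 0.0119]
orientation: [-49.4, 89.7, -150.1]
force: [-0.1, 0.4, 1.1]
opening: 0.0005
```

Request:
{"op": "servo_tool", "data": {
  "deltas": [
    [[0,0,0],[0,0,-0.4],0],
    [[0,0,0],[0,0,-0.8],0],
    [[0,0,0],[0,0,-1.2],0],
    [[0,0,0],[0,0,-1.6],0],
    [[0,0,0],[0,0,-2],0]
  ]
}}

```text
clock: 20.2
tool_pos: [0.4815, 0.1145, 0.0122]
orientation: [-50.1, 89.8, -150.9]
force: [0.6, -0.2, -0.2]
opening: 0.0005
```

```bash
python3 - <<'E'
from h import *
o=st(); print(o['clock'],jinv(o['tool_pos']),o['force'])
print(rel(jw(4,-51,.016),-100.8))
E
```

```text
20.2 [  2.53834255 -66.37449611  12.17279569] [ 0.60983989 -0.24231682 -0.24191684]
(array([-0.39,  0.15, -1.54]), array([0.08, 0.16, 0.19]))
```

Request:
{"op": "servo_tool", "data": {
  "deltas": [
    [[0,0,0],[0,0,-0.3],0],
    [[0,0,0],[0,0,-0.6],0],
    [[0,0,0],[0,0,-0.9],0],
    [[0,0,0],[0,0,-1.2],0],
    [[0,0,0],[0,0,-1.4],0]
  ]
}}

```text
clock: 20.7
tool_pos: [0.484, 0.1283, 0.0121]
orientation: [-48.4, 89.7, -149.1]
force: [0.8, -3.4, 2.9]
opening: 0.0003
```

```bash
python3 - <<'E'
from h import *
o=st(); print(o['clock'],jinv(o['tool_pos']),o['force'])
E
```

```text
20.7 [  2.44419589 -52.37645112  12.0997738 ] [ 0.83918154 -3.43953072  2.85193333]
```

Request:
{"op": "servo_tool", "data": {
  "deltas": [
    [[0,0,0],[0,0,-0.25],0],
    [[0,0,0],[0,0,-0.5],0],
    [[0,0,0],[0,0,-0.75],0],
    [[0,0,0],[0,0,-0.75],0]
  ]
}}

```text
clock: 21.1
tool_pos: [0.4849, 0.1341, 0.0121]
orientation: [-37.7, 89.6, -138.4]
force: [2.4, -12.2, 6.0]
opening: 0.0004
```

Request:
{"op": "servo_tool", "data": {
  "deltas": [
    [[0,0,0],[0,0,-0.15],0],
    [[0,0,0],[0,0,-0.3],0],
    [[0,0,0],[0,0,-0.3],0]
  ]
}}

```text
clock: 21.4
tool_pos: [0.4848, 0.1342, 0.0121]
orientation: [-30.7, 89.3, -131.5]
force: [4.8, -19.5, 6.9]
opening: 0.0003
```

```bash
python3 - <<'E'
from h import *
o=st(); print(o['clock'],jinv(o['tool_pos']),o['force'])
E
```

```text
21.4 [  2.03612549 -46.50009918  12.11905418] [  4.79404054 -19.54877927   6.86402124]
```

Hard stop reached with 20 N and no further travel. Backing off, rising and looking.

Request:
{"op": "servo_tool", "data": {
  "deltas": [
    [[0,0,0],[0,0,1.5],0],
    [[0,0,0],[-2,0,2],0],
    [[0,0,0],[-7,0,2],0],
    [[0,0,0],[-11,-2,0],0],
    [[0,0,0],[-11,-6,-3],0]
  ]
}}

```text
clock: 21.9
tool_pos: [0.4359, 0.1783, 0.1273]
orientation: [16.6, 89.9, -84.3]
force: [-0.3, 3.6, -0.7]
opening: 0.0001
```

Request:
{"op": "servo_tool", "data": {
  "deltas": [
    [[0,0,0],[0,-1,-2],0],
    [[0,0,0],[0,-2,-3],0],
    [[0,0,0],[0,-2,-3.5],0],
    [[0,0,0],[0,-2,-3.5],0]
  ]
}}

```text
clock: 22.3
tool_pos: [0.4229, 0.2171, 0.1272]
orientation: [25.9, 89.9, -75.0]
force: [0.1, -0.4, 0.2]
opening: 0.0008
```

```bash
python3 - <<'E'
from h import *
o=st(); print(o['clock'],jinv(o['tool_pos']),o['qvel'].round(1))
d=snap('wrist','w7'); u,v=proj(d,jw(10,5,.02)).astype(int); x0=max(0,u-72);y0=max(0,v-54)
c=d['image'][y0:y0+108,x0:x0+144,::-1]; print(x0,y0); cv2.imwrite('pics/w7c.png',cv2.resize(c,None,fx=5.5,fy=5.5,interpolation=cv2.INTER_CUBIC))
for p in [(40,40,.029),(40,-20,.029),(-2,40,.029),(-2,-20,.029),(-2,40,.005),(-2,-20,.005)]: print(p,((proj(d,jw(*p))-[x0,y0])*5.5).round())
print(rel(jw(-40,8,.0075),-100.8))
E
```

```text
22.3 [-74.24422988  23.40982426 127.16568522] [-1.2  0.2 -0.4  0.1 -0.2  0.3]
198 49
(40, 40, 0.029) [177.  92.]
(40, -20, 0.029) [566.  92.]
(-2, 40, 0.029) [183. 374.]
(-2, -20, 0.029) [552. 374.]
(-2, 40, 0.005) [192. 369.]
(-2, -20, 0.005) [530. 369.]
(array([11.96,  3.41,  1.45]), array([-0.05,  0.12, -0.03]))
```

View pics/w7c.png

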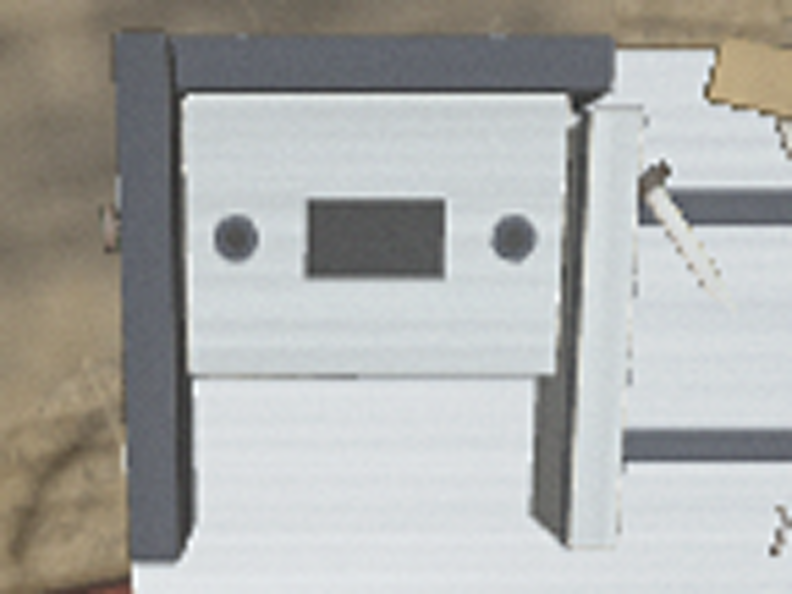

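The top blank's corners at (185,93), (572,93), (555,375) and (188,375) match the flush prediction within about 1.5 mm. No lower blank protrudes at the front edge (row 377). I'll check the pusher's position and then hand in.

```bash
python3 - <<'E'
from h import *
d=load('w7'); J=lambda u,v,z:jinv(back(d,u/5.5+198,v/5.5+49,z)).round(1)
print('pusher', J(645,105,.046),J(620,548,.046),J(590,105,.046),J(568,548,.046))
C=[J(*p,.029) for p in[(183,93),(572,93),(555,375),(188,375)]]; print(C,np.mean(C,0))
E
```

```text
pusher [ 36.1 -28.6  46. ] [-27.7 -29.1  46. ] [ 36.1 -20.6  46. ] [-27.7 -20.9  46. ]
[array([39.9, 39.1, 29. ]), array([ 39.8, -20.9,  29. ]), array([ -2.2, -20.4,  29. ]), array([-2.1, 39.2, 29. ])] [18.85  9.25 29.  ]
```

The pusher's outer face is at −29 mm, which is home. The top blank's centre is at (18.9, 9.3) against the nest at (19, 10). Handing in.

```bash
python3 -c "
from h import *
print(ctrl.close_job(), st()['clock'])"
```

```text
the job is handed in; nothing more can be done
the job is handed in; nothing more can be done
```

The four blanks are in one square pile in the jig and the job is handed in, at about 22 s of the 72 s allowed. No verdict was reported.

- **What I did:** I took the single blank out of the holder by its ends, laid it on the bare bench and let go. I then took it again by its long sides, laid it on the pile and let go. With the fingers shut I tapped the pile to the fence until it stopped at about 10 N, and pushed the pusher to its hard stop at about 20 N.
- **Top blank:** in the last picture its centre is at (18.9, 9.3) mm in the jig frame, against a target of (19, 10), and it looks square.
- **Pusher:** its outer face is at y = −28.6 to −29.1 mm, against −29 when fully home.
- **Lower blanks:** none showed beyond the front edge of the top blank, so I skipped the optional second tap. I could not measure them one by one, because they are hidden under the top one.
- **Failed or disagreeing checks:** none. I noticed no contact with the other things on the bench, but I did not check their positions at the end.

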